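# Load the anvil block in the stamping press and push the carriage to its detent

### The arm

A 7-joint arm with a two-finger parallel gripper is mounted at the origin on a cart in front of the work surface, level with it; the furniture and walls round the work are solid. World frame = base frame: x ahead of the robot, y to its left, z up, the work surface at z = 0. Lengths are in mm, angles in rad, forces in N, time in s.
With the tool pointing down it reaches from about 400 to 875 mm from the base axis. Payload 4.4 kg.
Tool frame: the origin (TCP) lies midway between the tips of the shut fingers; the grasp point (between the pads) lies 19 mm behind it; z points along the fingers, y is the line along which they close (so a half turn about z gives the same grasp; the last joint's range is limited). The gripper opens to 85 mm and grips with 20 to 120 N. Pads are 22 mm wide; open, the fingers measure 114 mm over their backs; the gripper's body (76 mm by 85 mm) begins 54 mm behind the grasp point. The pads swing forward as they close: fully open they stand 13 mm farther back than shut.
Start: joints at [1.05, 0.628, 0.038, 1.517, -0.027, 0.996, -0.02], TCP at [285.563, -583.928, 197.613] pointing down, gripper open.
Joint ranges: [-3.06, 3.06], [-0.37, 2.12], [-1.25, 1.32], [0.18, 2.47], [-1.1, 4.24], [0.23, 1.98], [-2.94, 2.94]. Speed limits (rad/s): [2.57, 2.57, 3.14, 3.14, 3.14, 3.14, 3.14].

### API

Orientations are given as [roll, pitch, yaw] about the fixed x, y, z axes, in that order (R = Rz(yaw) Ry(pitch) Rx(roll)).
In Python, from cell import telemetry, eyes, ctrl, finder gives the robot as it stands.
- The arm moves only by the tool move_arm, never from a script. Its argument "steps" is a list of rows, each a list of 7 numbers: the turn, a rotation vector about the world's x, y, z in degrees, then the shift along the world's x, y, z in m, then the finger opening in m, from 0 to 0.0854. A call has 1 to 5 rows; each row shifts and turns the commanded pose from where the row before left it; what a row does not reach is not made up. A row lasts 1/10 s, in which the tool goes at most 50 mm and 8.59 degrees, less where a joint would pass 70% of its speed; a pose out of reach is approached as far as the arm can. A call with a gripper value outside its range is refused whole. The fingers move at their own pace and stop on an object; the grip force is fixed at half the most. Time passes only in rows, so rows that do not move let the fingers close. It gives the time, the measured TCP pose, the force, the opening and the grip force at its end, in the units of the state.
- telemetry.read_state(): the state, without advancing time (a new reading comes with each control period).
- eyes.get_image(name): name is "side" or "top"; returns (picture, depth): 480x640x3 uint8, blue, green, red; 480x640 float32, mm along the optical axis (not along the pixel's ray), 0 where there is no reading.
- eyes.calibration(name): a dict with "fx", "fy", "cx", "cy" (pixels), "position" and "attitude" of the camera in the world. Camera axes: x right, y down, z forward; pixel columns grow to the right and rows downward; lengths in mm; the calibration is good to about 2 mm. A picture is of the moment at which its call begins. calibration takes no time and is no camera call.
- ctrl.finish_job(): hands the job in; it is judged then, once.
Trained networks look in the newest picture that a camera, given by its name, has taken for a name from the list of things; names that differ only in an ending like _2 or _b are one class to them, and where a whole thing is asked for, a point or a joint stands for the part that bears it (a point fixed in the world has none). Each returns a list of dicts, best first, with "confidence" (0 to 1); they miss things now and then, are a little off and sometimes report something else, mostly with a low value. They report only what shows in the picture. A call takes as long as a camera call. They do not tell look-alikes from the thing itself.
- finder.boxes_of(camera, name): "location" ([x, y, z] in mm, in the coordinates of the camera as it stood for that picture, good to about 4 mm: the middle of the surface that is visible of it).
- finder.cut_out(camera, name): "mask" (480x640 bool, what is visible of it).
- finder.pinpoint(camera, name): "location" ([x, y, z] in mm, in the coordinates of the camera as it stood for that picture, good to about 4 mm: a listed point, or the origin of a listed thing).
The state is a dict: "clock": time; "qpos": joint angles; "qd": joint speeds; "tau": joint torques, N m; "eef_pos": TCP position; "tool_rot": TCP orientation; "force": force on the tool from outside, world axes, zero at the start; "torque": the same for the moment, N m; "width": finger opening in mm; "gripper_force": force on a finger pad.
Only numpy, scipy, OpenCV 4.12 (cv2) and the standard library are available. Lean on these libraries where they do the work, as an engineer would, in place of code of your own. Each camera call takes 0.05 s, during which the arm holds its last target. There are 200 camera calls.

### The job

Get the small stamping press ready. First take the brush that lies across its slideway and lay it flat in the wooden tool tray; then lower the large square steel block into the nest on the carriage, flat between the four corner lips, without dropping it; then push the carriage along the slideway under the ram until the spring detent catches and holds it there. Do not knock over or shift the other things on the bench.

Things in the scene. Friction and masses are not known exactly. Their poses are not given: they have to be found in the camera images.
- press: Fixed grey stamping press. Origin: centre of the underside of its base plate (340 x 110 x 12 mm, long side x). Its +x is the direction in which the carriage is pushed, towards the ram. Two steel guide rails along x at y = -42 and +42 mm, each 10 mm wide, x = -170 to 115 mm, tops 20 mm above the bench.
- ram (a point): Centre of the lower end of the press's vertical ram (26 mm wide), fixed, 78 mm above the bench at press x = 85, y = 0 mm. It hangs from an arm 40 mm wide, press x = 66 to 166 mm, 156 to 192 mm high (knob on it to 224 mm), on a column at press x = 130 to 166 mm, 50 mm wide.
- detent (a point): Tip of the spring plunger (the detent), 32 mm above the bench at press x = 10, y = -36 mm; its dark housing and knob on the press's -y side reach from press x = -12 to 32 mm, y = -52 to -104 mm, 46 mm high. It springs in between two upright pins on the carriage's -y side, which stand 67 and 83 mm behind the nest centre, tops 39 mm above the bench.
- carriage (a joint): Position of the aluminium carriage along press +x, m: 0 drawn back, 0.120 in the detent, hard stop 0.123. Starts at 0 to 0.02. Friction about 1.5 N; about 9 N to get past the plunger between 0.103 and 0.112; let go within 3 mm of 0.120 it is pulled there. At value q the nest centre is at press x = -35 mm + q, the push tab at -140 mm + q.
- nest (a point): Centre of the nest floor on the carriage, 22 mm above the bench, where the large block's underside centre belongs. Axes as the press. Pocket 61 x 61 mm, square to the press, marked by four L-shaped corner lips 8 mm high (4.5 mm thick, legs 14 mm, open between). The carriage reaches 36 mm ahead (+x) and 125 mm behind; 70 mm wide here, 52 mm behind.
- push_tab (a point): Centre of the top of the upright push tab at the rear (-x) end of the carriage, 72 mm above the bench. Tab: dark steel plate 12 mm thick along press x, 40 mm wide along y, 50 mm high, on a foot 22 x 46 mm whose top is 28 mm above the bench. The carriage plate, top 22 mm above the bench, ends 20 mm behind the tab's centre.
- brush: Long brass-wire brush, 13 x 200 mm, light (45 g), lying across both rails ahead of the carriage. Origin: centre of its underside; y = along its length, z up. The wooden stick is 13 mm wide and 8 mm thick; the bristles (up to 24 mm high) stand on its -y half, the bare handle is the +y half. At the start its underside is 20 mm above the bench and its handle reaches out over the press's +y side.
- tray: Fixed wooden tool tray, 240 (x) x 90 (y) x 22 mm outside, walls and floor 5 mm thick, open at the top. Origin: centre of its underside. Its x axis is its long side.
- bench_block: The large square plain steel block, 56 x 56 x 31 mm, 0.5 to 0.95 kg, standing flat on the bench. Origin: centre of its underside; z up; x and y square to its sides.
- small_block: Small square steel block 36 x 36 x 18 mm, not wanted; leave where it is. Origin: centre of its underside.
- tin: White tin cup, 58 mm diameter, 46 mm high; leave where it is. Origin: centre of its underside.
- jar_low: Low screw-top jar, 60 mm diameter, 72 mm high; leave where it is. Origin: centre of its underside.
- jar_a: Tall screw-top jar, 53 mm diameter, 99 mm high, close beside the press on its +y side; leave where it is. Origin: centre of its underside.
- jar_b: Tall screw-top jar, 53 mm diameter, 94 mm high, close beside the press on its -y side; leave where it is. Origin: centre of its underside.
Mind the look-alikes: they are no part of the job. Leave any turquoise look-alike of the bench_block alone.

How it is judged:
By the outcome, as a careful person would: the job done as asked, in the order asked, and still so for the second after the job is handed in, with the robot touching nothing.
It also fails if it takes over 72 s, if anything falls off the work surface, if the arm or the gripper's body presses on something with over 40 N, if the wrist force passes 120 N, or if a joint passes its speed limit or range.

## Working session

There is one attempt and no reset: what is moved stays moved. The work goes in short steps, Python scripts to look and compute and a tool call to move; the robot and the scene stay as the last step left them, time stands still between calls to the robot, and variables do not carry over. Pictures are saved under pics/ and viewed, at most 10 in all, crops included, and the job is handed in when it is done.

Besides the shell and the picture viewer there is one more tool, called after ">>>" by a JSON object that holds its "api" and its "payload". move_arm: Moves the arm, as the interface text tells. Its arguments: {"type":"object","properties":{"steps":{"type":"array"}},"required":["steps"]}

```bash
ls; mkdir -p pics; cat > h.py <<'E'
import numpy as np,cv2
from scipy.spatial.transform import Rotation as R
from cell import telemetry, eyes, ctrl, finder
def cal(n):
    c=eyes.calibration(n); return c
def Rc(c):
    a=np.array(c['attitude'],float)
    return a if a.shape==(3,3) else R.from_euler('xyz',a).as_matrix()
def w(c,p): return Rc(c)@np.array(p)+np.array(c['position'])
def px(c,uv,d):
    u,v=uv; return w(c,[(u-c['cx'])/c['fx']*d,(v-c['cy'])/c['fy']*d,d])
def proj(c,P):
    q=Rc(c).T@(np.array(P)-np.array(c['position'])); return q[0]/q[2]*c['fx']+c['cx'],q[1]/q[2]*c['fy']+c['cy']
def cloud(c,d):
    v,u=np.mgrid[0:480,0:640]; p=np.stack([(u-c['cx'])/c['fx']*d,(v-c['cy'])/c['fy']*d,d],-1)
    return p@Rc(c).T+np.array(c['position'])
E
python3 - <<'E'
from h import *
s=telemetry.read_state(); print(s['clock'],s['eef_pos'],s['tool_rot'],s['width'])
for n in ['side','top']:
    c=cal(n); print(n,c)
    im,d=eyes.get_image(n); cv2.imwrite(f'pics/{n}0.png',im); np.savez(f'{n}0.npz',im=im,d=d)
    for k in ['press','ram','detent','nest','push_tab','brush','tray','bench_block','small_block','tin','jar_low','jar_a','jar_b']:
        try:
            print(k,[(np.round(w(c,r['location'])).astype(int).tolist(),np.round(proj(c,w(c,r['location']))).astype(int).tolist(),round(r['confidence'],2)) for r in finder.pinpoint(n,k)[:3]])
        except Exception as e: print(k,e)
print(telemetry.read_state()['clock'])
E
```

```text
pics
0.0 [ 285.26748569 -583.30345462  196.71279739] [-3.13972363e+00  3.42645602e-05  4.54833810e-01] 85.06978234133987
side {'fx': 462.28860621315255, 'fy': 462.28860621315255, 'cx': 323.4979223219783, 'cy': 240.48931148870867, 'position': array([375.83594682, 935.8718175 , 687.42147729]), 'attitude': array([-2.15140317e+00,  2.54475306e-03, -3.00729774e+00])}
press [([566, -4, 2], [300, 260], 0.97)]
ram [([654, 13, 77], [262, 236], 0.59)]
detent [([583, -39, 32], [295, 242], 0.76)]
nest [([549, -7, 19], [306, 254], 0.77)]
push_tab [([443, -21, 73], [349, 236], 0.89)]
brush [([617, 12, 17], [278, 257], 0.56)]
tray []
bench_block [([409, -289, -7], [367, 211], 0.91), ([346, -396, -3], [389, 195], 0.84), ([308, -145, 2], [402, 237], 0.57)]
small_block [([501, -402, -1], [341, 191], 0.66)]
tin [([579, -291, -2], [312, 206], 0.8)]
jar_low [([519, 439, -1], [281, 410], 0.72)]
jar_a [([491, -133, -6], [335, 237], 0.83), ([477, 101, -4], [329, 290], 0.66)]
jar_b [([491, -133, -6], [335, 237], 0.83), ([477, 101, -4], [329, 290], 0.66)]
top {'fx': 500.35560761418117, 'fy': 500.3556076141811
[... 297 characters left out ...]

detent [([582, -42, 32], [345, 203], 0.56)]
nest [([548, -8, 19], [332, 216], 0.64), ([409, -282, -1], [436, 271], 0.38)]
push_tab [([452, -23, 74], [338, 249], 0.64)]
brush [([614, 11, 24], [325, 192], 0.64)]
tray [([442, 258, 0], [232, 257], 0.87)]
bench_block [([309, -147, -1], [385, 309], 0.9), ([349, -397, 3], [481, 294], 0.8), ([412, -284, -1], [437, 270], 0.74)]
small_block [([453, -26, 69], [339, 250], 0.68), ([500, -398, 2], [479, 237], 0.58)]
tin [([578, -292, 0], [438, 208], 0.59)]
jar_low [([523, 439, 1], [166, 226], 0.89)]
jar_a [([479, 93, 1], [294, 243], 0.9), ([494, -130, -4], [378, 239], 0.74)]
jar_b [([479, 93, 1], [294, 243], 0.9), ([494, -130, -4], [378, 239], 0.74)]
1.4
```

```bash
python3 - <<'E'
import cv2,numpy as np
a=cv2.imread('pics/top0.png')[130:370,120:540]; 
cv2.imwrite('pics/a1.png',cv2.resize(a,(798,456),interpolation=cv2.INTER_CUBIC))
b=cv2.imread('pics/side0.png')[150:450,180:480]
cv2.imwrite('pics/b1.png',cv2.resize(b,(600,600),interpolation=cv2.INTER_CUBIC))
E
```

```text
(no output)
```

View pics/a1.png

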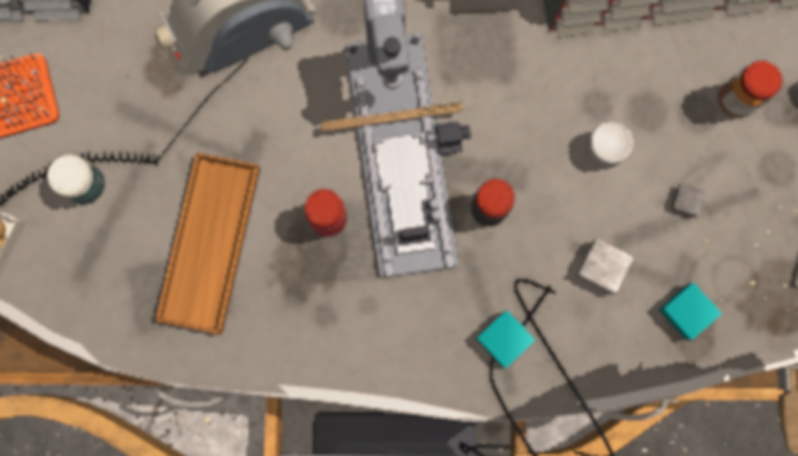

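View pics/b1.png

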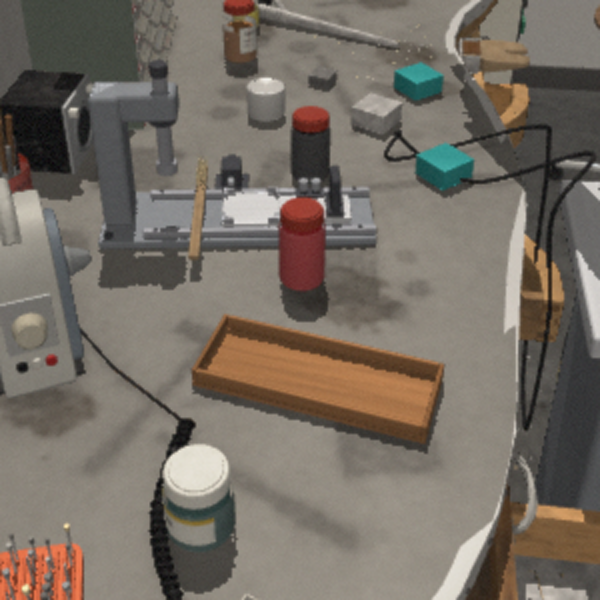

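```bash
python3 - <<'E'
from h import *
S=[]
for n in ['side','top']:
    c=cal(n); im,d=eyes.get_image(n); P=cloud(c,d)
    for k in ['brush','tray','bench_block','press','carriage']:
        for r in finder.cut_out(n,k)[:3]:
            m=r['mask']&(d>0); 
            if m.sum()<20: continue
            p=P[m]; z=p[:,2]
            zt=np.percentile(z,90); q=p[(abs(z-zt)<8)] if k=='bench_block' else p
            if k=='brush': q=p[(z>12)]
            if k=='carriage': q=p[abs(z-22)<5]
            if k=='press': q=p[(z>2)&(z<24)]
            if len(q)<10: continue
            rect=cv2.minAreaRect(q[:,:2].astype(np.float32))
            bx=cv2.boxPoints(rect)
            print(n,k,round(r['confidence'],2),m.sum(),'zpct',np.round(np.percentile(z,[5,50,95])),'med',np.round(np.median(q,0)),'rect',np.round(rect[0]),np.round(rect[1]),round(rect[2],1),'bgr',im[m].mean(0).astype(int))
            if k=='brush':
                e=q[:,:2]-q[:,:2].mean(0); u,s,vt=np.linalg.svd(e,full_matrices=False); t=e@vt[0]
                print('  axis',vt[0],'ends',np.round(q[:,:2].mean(0)+t.min()*vt[0]),np.round(q[:,:2].mean(0)+t.max()*vt[0]))
                for a in np.arange(t.min(),t.max(),20):
                    k2=(t>=a)&(t<a+20); print('   ',np.round(np.median(q[k2],0)),round(np.percentile(q[k2,2],90)) if k2.any() else '')
E
```

```text
side brush 0.6 280 zpct [19. 27. 39.] med [614.  15.  27.] rect [615.  14.] [ 16. 194.] 8.1 bgr [ 93 120 141]
  axis [-0.15206873  0.98836992] ends [629. -82.] [600. 109.]
    [629. -74.  31.] 40
    [623. -55.  34.] 42
    [623. -34.  27.] 38
    [619. -16.  26.] 28
    [615.   7.  27.] 28
    [613.  27.  26.] 28
    [610.  47.  26.] 28
    [606.  66.  27.] 29
    [603.  88.  27.] 28
    [601. 105.  26.] 28
side tray 0.73 4711 zpct [ 2.  6. 22.] med [434. 260.   6.] rect [441. 251.] [116. 251.] 79.0 bgr [ 60  94 135]
side bench_block 0.65 399 zpct [ 0. 25. 32.] med [ 408. -274.   30.] rect [ 408. -280.] [60. 57.] 62.3 bgr [119 125 130]
side bench_block 0.64 454 zpct [ 4. 27. 32.] med [ 310. -138.   30.] rect [ 310. -143.] [57. 58.] 44.2 bgr [110 113  43]
side bench_block 0.53 349 zpct [ 1. 25. 32.] med [ 348. -388.   30.] rect [ 349. -392.] [59. 63.] 40.9 bgr [105 109  43]
side press 0.95 5333 zpct [  7.  22. 191.] med [580.  16.  13.] rect [585. -14.] [376. 165.] 4.4 bgr [108 107 107]
side carriage 0.8 933 zpct [18. 22. 67.] med [536. -12.  22.] rect [509. -20.] [162.  89.] 9.1 bgr
[... 533 characters left out ...]
179]
top tray 0.2 447 zpct [20. 93. 98.] med [ 486. -123.   93.] rect [ 493. -127.] [54. 56.] 57.8 bgr [ 44  58 137]
top bench_block 0.81 567 zpct [11. 31. 37.] med [ 350. -393.   32.] rect [ 350. -394.] [56. 56.] 41.3 bgr [145 153  36]
top bench_block 0.66 449 zpct [27. 32. 36.] med [ 312. -144.   32.] rect [ 310. -145.] [55. 55.] 44.7 bgr [160 168  36]
top press 0.64 5593 zpct [  9.  20. 194.] med [555.  -5.  15.] rect [572. -17.] [341. 140.] 9.0 bgr [147 147 153]
top carriage 0.64 1457 zpct [18. 24. 67.] med [525. -10.  23.] rect [511. -15.] [165.  69.] 13.5 bgr [187 190 197]
top carriage 0.24 3180 zpct [ 1.  6. 23.] med [431. 256.  22.] rect [440. 263.] [ 92. 240.] 79.0 bgr [ 61 115 179]
```

The block meant is the plain grey one at top px (437,270), world about (408,-280). It is steel-coloured, about 56 mm across and 31 mm high. The two at (385,309) and (481,294) are turquoise look-alikes, and (479,237) is the small block. The brush crosses the rails at top px (325,192), with its handle pointing towards +y and a stick top measured at 28 mm. The tray is at (232,257). I'll set out for the brush handle.

>>> {"api": "move_arm", "payload": {"steps": [[0,0,3.6,0.016,0.033,0.012,0.045],[0,0,3.6,0.016,0.033,0.012,0.045],[0,0,3.6,0.016,0.033,0.012,0.045],[0,0,3.6,0.016,0.033,0.012,0.045],[0,0,3.6,0.016,0.033,0.012,0.045]]}}

```text
clock: 2.5
eef_pos: [366.1, -417.6, 258.2]
tool_rot: [3.141, 0.0, 0.771]
force: [0.0, -0.0, 1.0]
width: 45.2
gripper_force: 0.0
```

>>> {"api": "move_arm", "payload": {"steps": [[0,0,3.6,0.016,0.033,0.012,0.045],[0,0,3.6,0.016,0.033,0.012,0.045],[0,0,3.6,0.016,0.033,0.012,0.045],[0,0,3.6,0.016,0.033,0.012,0.045],[0,0,3.6,0.016,0.033,0.012,0.045]]}}

```text
clock: 3.0
eef_pos: [446.0, -252.6, 318.4]
tool_rot: [3.141, 0.0, 1.086]
force: [0.9, -0.2, -0.3]
width: 44.9
gripper_force: 0.0
```

>>> {"api": "move_arm", "payload": {"steps": [[0,0,3.6,0.016,0.033,0,0.045],[0,0,3.6,0.016,0.033,0,0.045],[0,0,3.6,0.016,0.033,0,0.045],[0,0,3.6,0.016,0.033,0,0.045],[0,0,3.6,0.016,0.033,0,0.045]]}}

```text
clock: 3.5
eef_pos: [526.1, -87.7, 317.9]
tool_rot: [3.141, 0.0, 1.4]
force: [0.7, -0.2, 0.1]
width: 45.0
gripper_force: 0.0
```

>>> {"api": "move_arm", "payload": {"steps": [[0,0,3.6,0.016,0.033,0,0.045],[0,0,3.6,0.016,0.033,0,0.045],[0,0,3.6,0.016,0.033,0,0.045],[0,0,3.6,0.016,0.033,0,0.045],[0,0,3.6,0.016,0.033,0,0.045]]}}

```text
clock: 4.0
eef_pos: [606.1, 77.3, 317.7]
tool_rot: [3.141, 0.0, 1.714]
force: [-0.2, -0.3, -0.0]
width: 44.8
gripper_force: 0.0
```

>>> {"api": "move_arm", "payload": {"steps": [[0,0,0.5,0.0005,-0.001,-0.045,0.045],[0,0,0,0,-0.001,-0.045,0.045],[0,0,0,0,-0.001,-0.045,0.045],[0,0,0,0,0,-0.045,0.045],[0,0,0,0,0,-0.038,0.045]]}}

```text
clock: 4.5
eef_pos: [605.4, 72.6, 97.4]
tool_rot: [-3.14, 0.0, 1.72]
force: [0.2, -0.3, 0.4]
width: 44.8
gripper_force: 0.0
```

```bash
python3 - <<'E'
from h import *
s=telemetry.read_state(); print(s['eef_pos'],s['force'])
c=cal('side'); im,d=eyes.get_image('side'); b=im[150:330,220:400]
u,v=proj(c,[607,73,24]); print(u,v)
cv2.imwrite('pics/c1.png',cv2.resize(b,(600,600),interpolation=cv2.INTER_CUBIC))
E
```

```text
[605.35753633  72.60885034  97.4172638 ] [ 0.18307351 -0.32249942  0.39838521]
276.69558271478724 269.324053413079
```

View pics/c1.png

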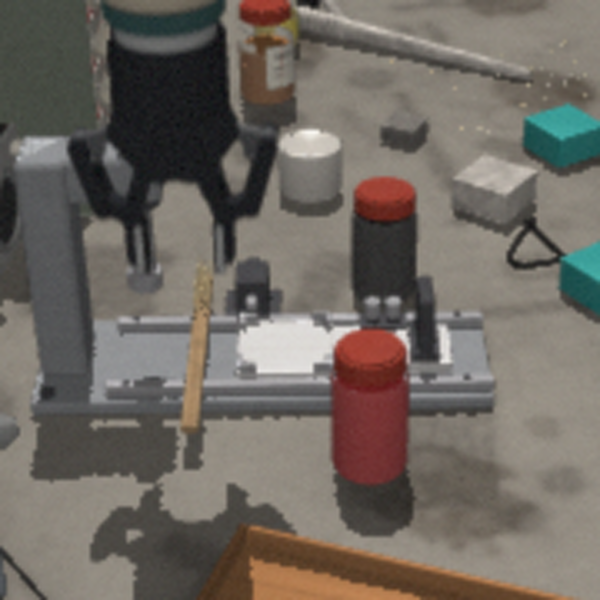

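The fingers straddle the handle: crop px 145 and 220, with the handle at about 192. I'll descend and grip with the tips just below the stick.

>>> {"api": "move_arm", "payload": {"steps": [[0,0,0,0,0,-0.04,0.045],[0,0,0,0,0,-0.03,0.045],[0,0,0,0,0,-0.008,0.045],[0,0,0,0,0,0,0.005],[0,0,0,0,0,0,0.005]]}}

```text
clock: 5.05
eef_pos: [607.6, 73.4, 23.5]
tool_rot: [3.139, -0.0, 1.72]
force: [0.6, 1.3, 0.3]
width: 16.6
gripper_force: 0.0
```

>>> {"api": "move_arm", "payload": {"steps": [[0,0,0,0,0,0,0.005],[0,0,0,0,0,0,0.005],[0,0,0,0,0,0,0.005],[0,0,0,0,0,0.015,0.005],[0,0,0,0,0,0.025,0.005]]}}

```text
clock: 5.55
eef_pos: [604.8, 72.9, 61.6]
tool_rot: [-3.139, 0.0, 1.72]
force: [0.0, 0.0, 0.3]
width: 5.0
gripper_force: 0.0
```

```bash
python3 - <<'E'
from h import *
c=cal('side'); im,d=eyes.get_image('side'); b=im[150:330,220:400]
cv2.imwrite('pics/c2.png',cv2.resize(b,(600,600),interpolation=cv2.INTER_CUBIC))
P=cloud(c,d)
for r in finder.cut_out('side','brush')[:1]:
    p=P[r['mask']&(d>0)]; p=p[p[:,2]>12]; q=p[:,:2]; e=q-q.mean(0); vt=np.linalg.svd(e,full_matrices=False)[2]; t=e@vt[0]
    print(r['confidence'],vt[0])
    for a in np.arange(t.min(),t.max(),20):
        k=(t>=a)&(t<a+20); print(np.round(np.median(p[k],0),1))
E
```

```text
0.63 [-0.1484072   0.98892634]
[617.7 -24.7  24.6]
[617.5  -5.4  26.7]
[615.   14.5  26.1]
[610.8  35.   26.9]
[608.5  56.5  26.6]
[604.7  75.2  26.9]
[602.5  96.8  27. ]
[598.7 106.6  24.8]
```

View pics/c2.png

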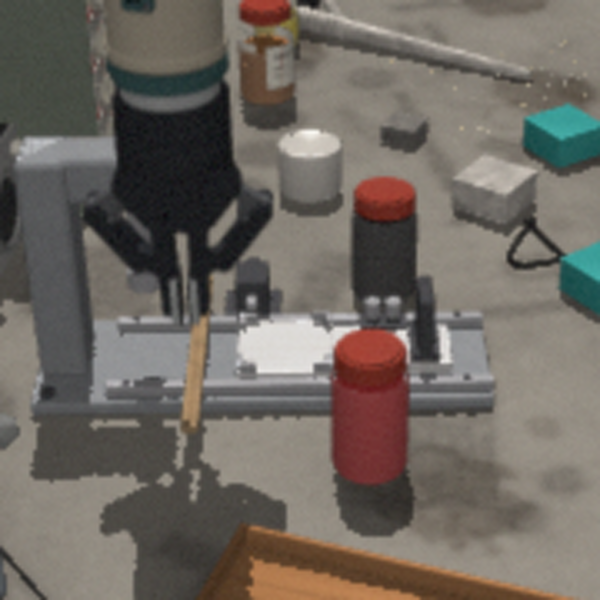

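>>> {"api": "move_arm", "payload": {"steps": [[0,0,0,0.001,0,0,0.04],[0,0,0,0,0,0,0.04],[0,0,0,0,0,-0.02,0.04],[0,0,0,0,0,-0.02,0.04],[0,0,0,0,0,-0.007,0.04]]}}

```text
clock: 6.15
eef_pos: [604.9, 72.5, 12.2]
tool_rot: [-3.137, 0.0, 1.72]
force: [-0.9, 0.4, -0.8]
width: 40.0
gripper_force: 0.0
```

>>> {"api": "move_arm", "payload": {"steps": [[0,0,0,0,0,0,0.005],[0,0,0,0,0,0,0.005],[0,0,0,0,0,0,0.005],[0,0,0,0,0,0,0.005],[0,0,0,0,0,0,0.005]]}}

```text
clock: 6.65
eef_pos: [607.5, 73.1, 15.3]
tool_rot: [3.141, -0.0, 1.72]
force: [-0.1, -1.1, -0.4]
width: 5.2
gripper_force: 0.0
```

```bash
python3 - <<'E'
from h import *
c=cal('side'); print('expected tip prev',proj(c,[604.8,72.9,61.6]),'now',proj(c,[607.5,73.1,15.3]))
im,d=eyes.get_image('side'); b=im[200:300,230:330]
cv2.imwrite('pics/c3.png',cv2.resize(b,(600,600),interpolation=cv2.INTER_CUBIC))
E
```

```text
expected tip prev (np.float64(276.69258834363694), np.float64(256.51498348340544)) now (np.float64(276.6929767664618), np.float64(272.2390121722232))
```

View pics/c3.png

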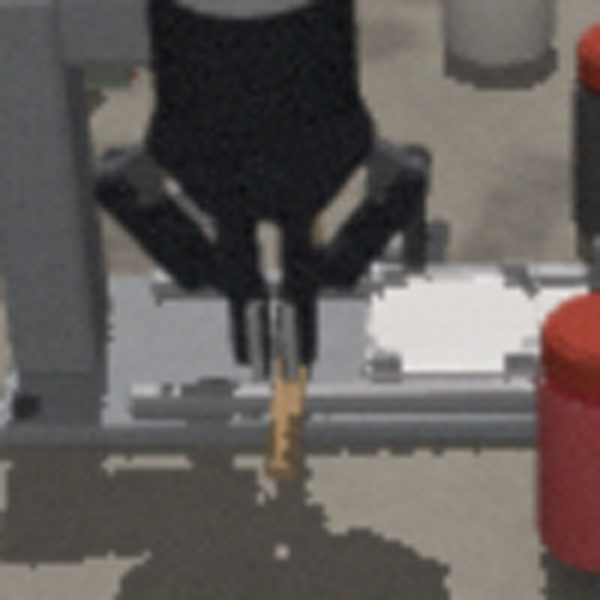

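```bash
python3 - <<'E'
from h import *
print(telemetry.read_state()['eef_pos'],telemetry.read_state()['qpos'])
c=cal('side'); im,d=eyes.get_image('side'); P=cloud(c,d)
for u in (271,274,278): 
    for v in (245,250,254,258,260,262,264,266): print(u,v,im[v,u],np.round(P[v,u]))
c=cal('top'); im,d=eyes.get_image('top'); P=cloud(c,d)
m=(P[...,2]>35)&(P[...,2]<75)&(abs(P[...,0]-607)<70)&(abs(P[...,1]-60)<60); print(np.round(P[m][::5]))
E
```

```text
[607.40011916  73.06925682  15.1402476 ] [ 0.01297515  0.82697572 -0.2923471   1.75736589  0.37821189  0.61202669
 -0.35302303]
271 245 [33 32 29] [613.  86. 102.]
271 250 [61 61 61] [614.  86.  89.]
271 254 [83 85 84] [615.  85.  76.]
271 258 [69 68 68] [617.  79.  61.]
271 260 [73 71 71] [617.  82.  57.]
271 262 [144 143 141] [632.  30.  12.]
271 264 [166 165 166] [627.  48.  20.]
271 266 [110 107 110] [625.  56.  19.]
274 245 [131 130 132] [638. -35.  19.]
274 250 [59 58 57] [611.  70.  78.]
274 254 [46 48 47] [609.  79.  72.]
274 258 [46 45 45] [609.  84.  65.]
274 260 [55 55 54] [609.  83.  58.]
274 262 [60 60 61] [609.  85.  54.]
274 264 [160 160 162] [620.  47.  20.]
274 266 [108 109 112] [619.  51.  16.]
278 245 [27 23 24] [598.  82. 101.]
278 250 [58 57 56] [598.  81.  86.]
278 254 [105 105 104] [599.  83.  76.]
278 258 [ 98  99 100] [600.  79.  62.]
278 260 [100 101 100] [600.  83.  59.]
278 262 [101 103 105] [600.  84.  54.]
278 264 [ 99 130 160] [607.  58.  29.]
278 266 [ 97 130 161] [606.  64.  27.]
[]
```

The depth image puts the shut fingertips at z≈50, while the reported TCP is z=15. Neither close met the stick, which agrees with that. So the reported z looks about 35 mm low. I'll open, go down in small steps watching the force, and measure again.

>>> {"api": "move_arm", "payload": {"steps": [[0,0,0,0,0,0.01,0.04],[0,0,0,0,0,0,0.04],[0,0,0,0,0,-0.01,0.04],[0,0,0,0,0,-0.01,0.04],[0,0,0,0,0,0,0.04]]}}

```text
clock: 7.3
eef_pos: [605.2, 72.6, 2.4]
tool_rot: [-3.138, 0.0, 1.72]
force: [-1.0, 0.1, -0.2]
width: 39.9
gripper_force: 0.0
```

```bash
cat > tip.py <<'E'
from h import *
import sys
def tip(save=None):
    s=telemetry.read_state(); print('clk',s['clock'],'eef',np.round(s['eef_pos'],1),'F',np.round(s['force'],1),'w',round(s['width'],1))
    c=cal('side'); im,d=eyes.get_image('side'); P=cloud(c,d); e=s['eef_pos']
    m=(d>0)&(abs(P[...,0]-e[0])<60)&(abs(P[...,1]-e[1])<25)&(P[...,2]>2)&(P[...,2]<e[2]+90)&(im.astype(int).max(2)-im.astype(int).min(2)<20)
    p=P[m]; 
    for a in np.arange(-60,60,8):
        k=(p[:,0]-e[0]>=a)&(p[:,0]-e[0]<a+8)
        if k.any(): q=p[k]; o=np.argsort(q[:,2])[:3]; print(int(a),np.round(q[o]).astype(int).tolist())
    if save: cv2.imwrite(save,im)
    return c,im,d,P
if __name__=='__main__': tip(sys.argv[1] if len(sys.argv)>1 else None)
E
python3 tip.py
```

```text
clk 7.3 eef [605.2  72.6   2.4] F [-1.   0.1 -0.2] w 39.9
-60 [[548, 48, 3], [553, 49, 3], [550, 51, 5]]
-52 [[555, 50, 4], [557, 51, 4], [560, 52, 5]]
-44 [[567, 52, 4], [565, 53, 5], [563, 49, 6]]
-36 [[575, 51, 3], [572, 53, 4], [570, 53, 4]]
-28 [[584, 56, 2], [582, 53, 4], [585, 51, 4]]
-20 [[586, 56, 5], [591, 57, 6], [588, 57, 6]]
-12 [[601, 59, 3], [599, 55, 3], [593, 57, 6]]
-4 [[603, 57, 7], [603, 61, 7], [604, 53, 7]]
4 [[617, 96, 3]]
12 [[625, 74, 3], [625, 62, 3], [618, 59, 4]]
20 [[632, 64, 3], [630, 61, 4], [632, 62, 5]]
28 [[635, 62, 2], [640, 63, 2], [637, 64, 3]]
36 [[642, 64, 3], [647, 65, 3], [644, 66, 4]]
44 [[649, 64, 2], [657, 66, 2], [651, 66, 3]]
52 [[659, 66, 3], [661, 68, 4], [663, 69, 4]]
```

```bash
sed -i 's/(abs(P\[...,1\]-e\[1\])<25)/(P[...,1]>e[1]+1)\&(P[...,1]<e[1]+22)/; s/>2)&(P\[/>6)\&(P[/' tip.py; python3 tip.py
```

```text
clk 7.35 eef [605.8  72.8   3.1] F [ 0.2 -0.   0.2] w 40.0
-52 [[558, 75, 83], [560, 77, 84], [555, 76, 86]]
-44 [[570, 74, 79], [570, 74, 81], [565, 74, 82]]
-36 [[573, 75, 50], [577, 77, 51], [575, 77, 52]]
-28 [[583, 76, 41], [584, 80, 41], [580, 80, 41]]
12 [[625, 84, 40], [625, 80, 40], [626, 87, 46]]
20 [[627, 75, 39], [627, 85, 41], [629, 86, 41]]
28 [[636, 83, 47], [635, 88, 48], [638, 84, 50]]
36 [[643, 84, 79], [642, 86, 83], [644, 87, 84]]
44 [[651, 90, 82], [652, 94, 88], [654, 95, 88]]
```

>>> {"api": "move_arm", "payload": {"steps": [[0,0,0,0,0,-0.006,0.04],[0,0,0,0,0,-0.006,0.04],[0,0,0,0,0,-0.004,0.04],[0,0,0,0,0,0,0.005],[0,0,0,0,0,0,0.005]]}}

```text
clock: 7.9
eef_pos: [606.9, 73.1, -11.5]
tool_rot: [-3.141, -0.0, 1.72]
force: [-1.6, -0.9, 2.2]
width: 11.8
gripper_force: 24.7
```

>>> {"api": "move_arm", "payload": {"steps": [[0,0,0,0,0,0,0.005],[0,0,0,0,0,0,0.005],[0,0,0,0,0,0,0.005]]}}

```text
clock: 8.2
eef_pos: [607.2, 73.1, -11.2]
tool_rot: [3.141, -0.0, 1.72]
force: [0.9, -0.5, -1.0]
width: 10.8
gripper_force: 59.7
```

```bash
python3 tip.py
```

```text
clk 8.2 eef [607.2  73.1 -11.2] F [ 0.9 -0.5 -1. ] w 10.8
-44 [[570, 75, 68], [569, 78, 73], [571, 81, 74]]
-36 [[577, 76, 65], [572, 78, 67], [579, 79, 67]]
-28 [[587, 75, 61], [587, 75, 63], [582, 75, 63]]
-20 [[594, 82, 27], [591, 74, 28], [594, 83, 30]]
-12 [[600, 80, 25], [596, 84, 29], [597, 83, 30]]
4 [[614, 83, 23], [616, 85, 25], [613, 84, 27]]
12 [[623, 83, 31], [621, 83, 31], [621, 80, 32]]
20 [[633, 83, 65], [630, 83, 65], [628, 83, 68]]
28 [[636, 87, 67], [640, 89, 69], [638, 90, 69]]
36 [[644, 91, 75], [644, 89, 77], [646, 92, 79]]
```

>>> {"api": "move_arm", "payload": {"steps": [[0,0,0,0,0,0,0.03],[0,0,0,0,0,-0.005,0.03],[0,0,0,0,0,0,0.005],[0,0,0,0,0,0,0.005],[0,0,0,0,0,0,0.005]]}}

```text
clock: 8.75
eef_pos: [607.0, 73.1, -16.5]
tool_rot: [-3.141, -0.0, 1.72]
force: [0.5, -0.8, -0.6]
width: 11.1
gripper_force: 59.1
```

>>> {"api": "move_arm", "payload": {"steps": [[0,0,0,0,0,0,0.005],[0,0,0,0,0,0.01,0.005],[0,0,0,0,0,0.015,0.005],[0,0,0,0,0,0.015,0.005],[0,0,0,0,0,0.01,0.005]]}}

```text
clock: 9.25
eef_pos: [608.2, 73.3, 36.1]
tool_rot: [3.139, -0.0, 1.72]
force: [1.1, -1.2, -0.5]
width: 11.2
gripper_force: 59.1
```

```bash
cat > br.py <<'E'
from h import *
for n in ['side','top']:
    c=cal(n); im,d=eyes.get_image(n); P=cloud(c,d); print(telemetry.read_state()['eef_pos'])
    for r in finder.cut_out(n,'brush')[:1]:
        p=P[r['mask']&(d>0)]; q=p[:,:2]; e=q-np.median(q,0); vt=np.linalg.svd(e,full_matrices=False)[2]; t=e@vt[0]
        print(n,r['confidence'],vt[0])
        for a in np.arange(t.min(),t.max(),25):
            k=(t>=a)&(t<a+25); print(np.round(np.median(p[k],0)).astype(int))
E
python3 br.py
```

```text
[609.09824441  73.45218859  37.28750751]
side 0.6 [-0.97631011 -0.21637598]
[758 -33  -1]
[719  45  91]
[698  41  96]
[676  31  16]
[652  25  12]
[619  52  12]
[601  22  12]
[578   3  20]
[555  -1  20]
[527  18  21]
[514 -37  20]
[487 -44  27]
[449  -3  24]
[428  -2  15]
[408 -27  12]
[607.95653453  73.0841414   35.01681648]
```

>>> {"api": "move_arm", "payload": {"steps": [[0,0,0,-0.02,0,0.015,0.005],[0,0,0,-0.02,0,0.03,0.005],[0,0,7,-0.019,0.02,0.03,0.005],[0,0,7,-0.019,0.02,0,0.005],[0,0,7,-0.019,0.02,0,0.005]]}}

```text
clock: 9.95
eef_pos: [509.7, 133.6, 109.2]
tool_rot: [3.14, 0.0, 2.091]
force: [0.2, 0.8, -1.2]
width: 11.0
gripper_force: 59.1
```

>>> {"api": "move_arm", "payload": {"steps": [[0,0,7,-0.019,0.02,0,0.005],[0,0,7,-0.019,0.02,0,0.005],[0,0,7,-0.019,0.02,0,0.005],[0,0,7,-0.019,0.02,0,0.005],[0,0,7,-0.019,0.02,0,0.005]]}}

```text
clock: 10.45
eef_pos: [413.9, 233.4, 108.1]
tool_rot: [-3.141, -0.001, 2.702]
force: [0.9, 1.3, 0.0]
width: 11.0
gripper_force: 59.1
```

>>> {"api": "move_arm", "payload": {"steps": [[0,0,7,-0.019,0.02,0,0.005],[0,0,7,-0.016,0.021,-0.01,0.005],[0,0,0,0,0,-0.03,0.005],[0,0,0,0,0,0,0.005]]}}

```text
clock: 10.85
eef_pos: [377.7, 272.6, 66.1]
tool_rot: [-3.137, -0.004, 2.944]
force: [0.5, -0.6, 0.1]
width: 11.1
gripper_force: 59.1
```

```bash
python3 - <<'E'
from h import *
s=telemetry.read_state(); print(s['eef_pos'],s['tool_rot'],s['width'],s['gripper_force'])
im,d=eyes.get_image('side'); c=cal('side'); P=cloud(c,d)
m=(P[...,2]>35)&(P[...,2]<150)&(P[...,0]>270)&(P[...,0]<580)&(P[...,1]>200)&(P[...,1]<330)&((im[...,2].astype(int)-im[...,0])>30)
p=P[m]
for a in range(270,580,25):
    k=(p[:,0]>=a)&(p[:,0]<a+25)
    if k.any(): print(a,k.sum(),np.round(np.median(p[k],0)).astype(int))
cv2.imwrite('pics/d1.png',cv2.resize(im[180:400,200:420],(600,600),interpolation=cv2.INTER_CUBIC))
E
```

```text
[377.653234   272.59407542  66.13540442] [-3.13652405 -0.00408247  2.94383741] 11.051278090802839 59.125465750694275
320 5 [343 279 109]
345 73 [356 280 110]
370 10 [394 272 110]
395 78 [407 270 110]
420 79 [432 265 109]
445 78 [458 260 109]
470 91 [485 255 109]
495 91 [507 250 109]
520 69 [528 245 110]
```

View pics/d1.png

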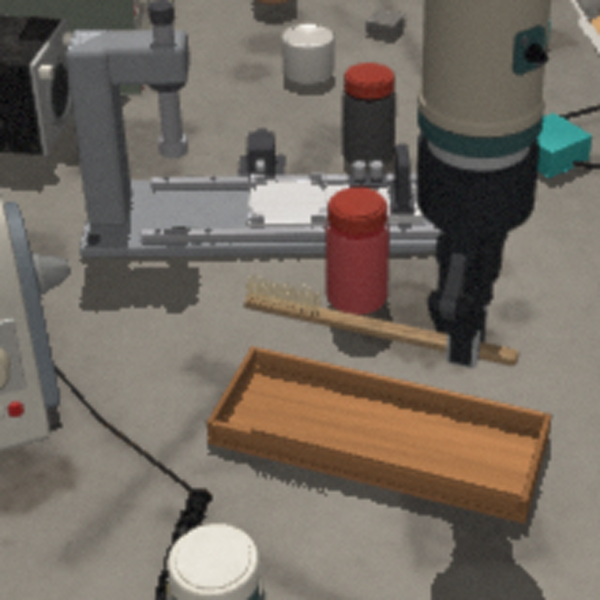

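>>> {"api": "move_arm", "payload": {"steps": [[0,0,0,0.001,0,-0.04,0.005],[0,0,0,0,0,-0.03,0.005],[0,0,0,0,0,-0.015,0.005],[0,0,0,0,0,-0.004,0.005],[0,0,0,0,0,0,0.005]]}}

```text
clock: 11.4
eef_pos: [381.6, 273.9, -20.1]
tool_rot: [-3.141, 0.0, 2.941]
force: [0.0, -0.7, -0.2]
width: 11.0
gripper_force: 59.1
```

>>> {"api": "move_arm", "payload": {"steps": [[0,0,0,0,0,-0.003,0.005],[0,0,0,0,0,0,0.005]]}}

```text
clock: 11.6
eef_pos: [381.8, 274.4, -22.6]
tool_rot: [3.14, 0.001, 2.941]
force: [-0.1, -0.3, -1.1]
width: 11.0
gripper_force: 59.1
```

>>> {"api": "move_arm", "payload": {"steps": [[0,0,0,0,0,-0.002,0.005],[0,0,0,0,0,0,0.005]]}}

```text
clock: 11.8
eef_pos: [381.3, 274.1, -25.1]
tool_rot: [3.141, 0.0, 2.942]
force: [0.4, -0.1, -1.2]
width: 10.9
gripper_force: 59.1
```

>>> {"api": "move_arm", "payload": {"steps": [[0,0,0,0,0,-0.003,0.005],[0,0,0,0,0,0,0.005]]}}

```text
clock: 12.0
eef_pos: [381.4, 274.2, -28.1]
tool_rot: [3.141, 0.001, 2.942]
force: [1.1, -0.2, 3.1]
width: 11.0
gripper_force: 61.5
```

>>> {"api": "move_arm", "payload": {"steps": [[0,0,0,0,0,-0.002,0.005],[0,0,0,0,0,0,0.005]]}}

```text
clock: 12.2
eef_pos: [381.5, 274.3, -28.3]
tool_rot: [3.141, 0.003, 2.942]
force: [-4.2, -3.6, 28.7]
width: 11.3
gripper_force: 75.5
```

>>> {"api": "move_arm", "payload": {"steps": [[0,0,0,0,0,0.002,0.005],[0,0,0,0,0,0,0.03],[0,0,0,0,0,0,0.03],[0,0,0,0,0,0,0.03],[0,0,0,0,0,0.02,0.03]]}}

```text
clock: 12.7
eef_pos: [379.8, 273.1, -9.9]
tool_rot: [-3.138, -0.003, 2.943]
force: [-0.5, -0.5, -0.4]
width: 30.2
gripper_force: 0.0
```

>>> {"api": "move_arm", "payload": {"steps": [[0,0,0,0,0,0.04,0.03],[0,0,0,0,0,0.045,0.03],[0,0,0,0,0,0.045,0.03],[0,0,-3,0,-0.03,0.045,0.085],[0,0,-7,0.01,-0.045,0.03,0.085]]}}

```text
clock: 13.2
eef_pos: [390.0, 207.7, 192.9]
tool_rot: [3.137, 0.001, 2.769]
force: [1.7, 0.2, -0.9]
width: 58.1
gripper_force: 0.0
```

```bash
python3 - <<'E'
from h import *
s=telemetry.read_state(); print(s['eef_pos'],s['tool_rot'],s['qpos'])
im,d=eyes.get_image('side'); c=cal('side')
for r in finder.pinpoint('side','brush')[:2]: print('brush',np.round(w(c,r['location'])),r['confidence'])
c=cal('top'); im2,d2=eyes.get_image('top'); P=cloud(c,d2)
# block orientation from top image + depth
for r in finder.cut_out('top','bench_block')[:4]:
    m=r['mask']; p=P[m&(d2>0)]; p=p[p[:,2]>20]
    if len(p)<30: continue
    rc=cv2.minAreaRect(p[:,:2].astype(np.float32)); print(r['confidence'],np.round(p.mean(0),1),np.round(rc[0],1),np.round(rc[1],1),round(rc[2],1),im2[m].mean(0).astype(int))
np.savez('t2.npz',im=im2,d=d2)
a=cv2.resize(im[180:400,200:420],(400,400),interpolation=cv2.INTER_CUBIC); b=cv2.resize(im2[240:300,407:467],(400,400),interpolation=cv2.INTER_CUBIC)
cv2.imwrite('pics/e1.png',np.hstack([a,b]))
E
```

```text
[389.96285892 207.74998576 192.92167396] [3.13741299e+00 5.14520607e-04 2.76925814e+00] [ 0.01515377  0.42608843 -0.77464048  2.06378006  0.41112347  0.80351323
  0.19298911]
brush [443. 262.   5.] 0.96
brush [560.  -7.   3.] 0.45
0.71 [ 349.5 -392.4   31.7] [ 350.2 -393.5] [55.8 56.6] 40.4 [145 153  34]
0.7 [ 324.1 -153.7   41.3] [ 320.1 -106.8] [ 47.9 141.5] 5.5 [160 169  52]
0.59 [ 409.9 -279.4   31.6] [ 410.6 -280.7] [57.4 57.2] 62.4 [159 171 185]
```

View pics/e1.png

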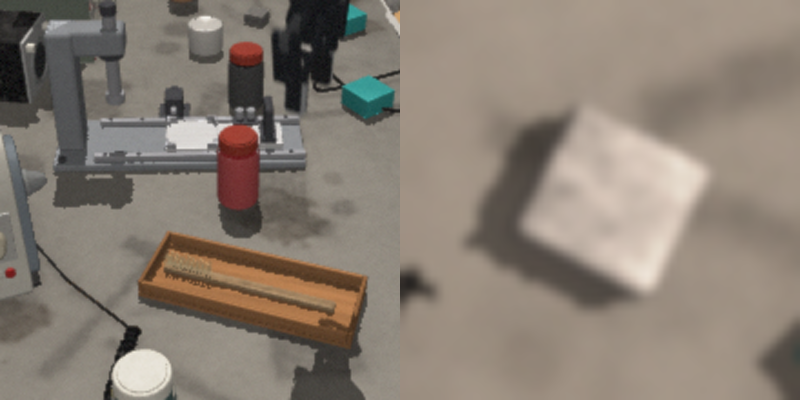

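>>> {"api": "move_arm", "payload": {"steps": [[0,0,-7.4,0.012,-0.038,0,0.085],[0,0,-7.4,0.012,-0.038,0,0.085],[0,0,-7.4,0.012,-0.038,0,0.085],[0,0,-7.4,0.012,-0.038,0,0.085],[0,0,-7.4,0.012,-0.038,0,0.085]]}}

```text
clock: 13.9
eef_pos: [450.0, 15.6, 189.5]
tool_rot: [-3.141, -0.002, 2.12]
force: [0.7, -0.0, 0.2]
width: 85.1
gripper_force: 0.0
```

>>> {"api": "move_arm", "payload": {"steps": [[0,0,-7.4,0.012,-0.038,0,0.085],[0,0,-7.4,-0.007,-0.037,0,0.085],[0,0,-7.4,-0.007,-0.037,0,0.085],[0,0,-7.4,-0.007,-0.037,0,0.085],[0,0,-7.4,-0.007,-0.037,0,0.085]]}}

```text
clock: 14.4
eef_pos: [433.9, -170.2, 189.2]
tool_rot: [-3.14, -0.001, 1.474]
force: [1.5, -0.7, -0.0]
width: 84.9
gripper_force: 0.0
```

>>> {"api": "move_arm", "payload": {"steps": [[0,0,-7.4,-0.007,-0.037,-0.03,0.085],[0,0,-7.4,-0.007,-0.037,-0.04,0.085],[0,0,-7.4,-0.007,-0.037,-0.04,0.085],[0,0,0,0,0,0,0.085]]}}

```text
clock: 14.8
eef_pos: [409.9, -276.6, 82.1]
tool_rot: [-3.131, 0.002, 1.082]
force: [-1.0, -0.1, -0.5]
width: 84.7
gripper_force: 0.0
```

>>> {"api": "move_arm", "payload": {"steps": [[0,0,0.4,0.0005,-0.002,-0.035,0.085],[0,0,0,0,-0.002,-0.03,0.085],[0,0,0,0,0,-0.03,0.085],[0,0,0,0,0,-0.01,0.085],[0,0,0,0,0,0,0.085]]}}

```text
clock: 15.3
eef_pos: [414.6, -276.7, -18.7]
tool_rot: [-3.138, -0.001, 1.099]
force: [0.3, 0.7, -0.0]
width: 85.1
gripper_force: 0.0
```

```bash
python3 - <<'E'
from h import *
s=telemetry.read_state(); print(s['eef_pos'],s['tool_rot'][2],s['force'])
for n in ['side','top']:
    c=cal(n); im,d=eyes.get_image(n); P=cloud(c,d); yaw=np.deg2rad(62.4)
    e=s['eef_pos']; L=(P[...,:2]-e[:2])@np.array([[np.cos(yaw),-np.sin(yaw)],[np.sin(yaw),np.cos(yaw)]])
    m=(d>0)&(abs(L[...,0])<45)&(abs(L[...,1])<70)&(P[...,2]>5)&(P[...,2]<60)
    lx,ly,z=L[m][:,0],L[m][:,1],P[m][:,2]
    k=abs(z-31)<4; k&=abs(ly)<36
    if k.sum()>5: print(n,'blocktop lx',np.percentile(lx[k],[1,99]),'ly',np.percentile(ly[k],[1,99]),k.sum())
    for a in range(-70,70,10):
        q=(ly>=a)&(ly<a+10)
        if q.any(): print(a,q.sum(),'zmin/max',round(z[q].min()),round(z[q].max()),end=' | ')
    print()
E
```

```text
[ 414.64151029 -276.67903876  -18.72402359] 1.0985601151529938 [ 0.33619752  0.70133116 -0.00443691]
side blocktop lx [-32.56395634  22.450472  ] ly [-23.73403586  31.41198176] 169
-60 10 zmin/max 35 60 | -50 54 zmin/max 29 60 | -30 17 zmin/max 8 32 | -20 48 zmin/max 6 32 | -10 51 zmin/max 6 33 | 0 54 zmin/max 5 33 | 10 56 zmin/max 5 33 | 20 52 zmin/max 6 32 | 30 36 zmin/max 5 30 | 40 31 zmin/max 28 59 | 50 30 zmin/max 35 59 | 60 2 zmin/max 24 28 | 
top blocktop lx [-33.18264054  22.37579364] ly [-10.25266872  30.54538094] 88
-70 3 zmin/max 5 7 | -60 3 zmin/max 6 7 | -50 2 zmin/max 6 9 | -40 2 zmin/max 5 7 | -30 2 zmin/max 10 24 | -20 7 zmin/max 8 34 | -10 16 zmin/max 6 38 | 0 30 zmin/max 5 37 | 10 35 zmin/max 6 39 | 20 54 zmin/max 5 38 | 30 8 zmin/max 6 31 | 40 9 zmin/max 6 51 | 50 5 zmin/max 5 43 | 60 14 zmin/max 5 34 |
```

>>> {"api": "move_arm", "payload": {"steps": [[0,0,-0.4,-0.006,-0.0026,0,0.085],[0,0,0,0,0,-0.009,0.085],[0,0,0,0,0,0,0.085]]}}

```text
clock: 15.7
eef_pos: [408.4, -281.8, -26.4]
tool_rot: [-3.142, 0.0, 1.088]
force: [0.3, -0.6, 0.2]
width: 85.0
gripper_force: 0.0
```

>>> {"api": "move_arm", "payload": {"steps": [[0,0,0,0,0,0,0.045],[0,0,0,0,0,0,0.045],[0,0,0,0,0,0,0.045],[0,0,0,0,0,0,0.045],[0,0,0,0,0,0,0.045]]}}

```text
clock: 16.2
eef_pos: [408.7, -281.4, -25.9]
tool_rot: [-3.141, 0.0, 1.088]
force: [-0.8, -0.1, 5.5]
width: 54.9
gripper_force: 64.2
```

>>> {"api": "move_arm", "payload": {"steps": [[0,0,0,0,0,0.01,0.045],[0,0,0,0,0,0.025,0.045],[0,0,0,0,0,0.04,0.045],[0,0,0,0,0,0.045,0.045],[0,0,0,0,0,0.026,0.045]]}}

```text
clock: 16.7
eef_pos: [409.4, -281.7, 122.5]
tool_rot: [3.139, 0.0, 1.088]
force: [0.3, -1.7, -7.0]
width: 54.7
gripper_force: 66.9
```

>>> {"api": "move_arm", "payload": {"steps": [[0,0,3.6,0.014,0.027,0,0.045],[0,0,3.6,0.014,0.027,0,0.045],[0,0,3.6,0.014,0.027,0,0.045],[0,0,3.6,0.014,0.027,0,0.045],[0,0,3.6,0.014,0.027,0,0.045]]}}

```text
clock: 17.2
eef_pos: [478.2, -145.3, 119.5]
tool_rot: [-3.14, 0.0, 1.405]
force: [-0.4, 0.3, -7.2]
width: 54.8
gripper_force: 66.8
```

>>> {"api": "move_arm", "payload": {"steps": [[0,0,3.7,0.014,0.028,0,0.045],[0,0,3.7,0.014,0.028,0,0.045],[0,0,3.7,0.014,0.028,0,0.045],[0,0,3.7,0.014,0.028,0,0.045],[0,0,3.7,0.014,0.028,0,0.045]]}}

```text
clock: 17.7
eef_pos: [548.1, -5.7, 119.3]
tool_rot: [-3.139, 0.0, 1.728]
force: [0.8, -0.6, -6.1]
width: 54.9
gripper_force: 66.8
```

>>> {"api": "move_arm", "payload": {"steps": [[0,0,0,0,0,-0.02,0.045],[0,0,0,0,0,0,0.045]]}}

```text
clock: 17.9
eef_pos: [546.1, -5.6, 97.5]
tool_rot: [-3.136, -0.001, 1.728]
force: [-2.3, -1.2, -6.6]
width: 55.0
gripper_force: 66.8
```

```bash
python3 - <<'E'
from h import *
s=telemetry.read_state(); print(s['clock'],s['eef_pos'],s['tool_rot'],s['width'],s['gripper_force'])
z=np.load('t2.npz'); c=cal('top')
# press yaw and rails from initial top & side clouds
for n in ['top','side']:
    c=cal(n); f=np.load(f'{n}0.npz'); d=f['d']; im=f['im']; P=cloud(c,d)
    # carriage white plate: bright & z~22
    m=(im.min(2)>(150 if n=='top' else 120))&(abs(P[...,2]-22)<6)&(abs(P[...,0]-530)<110)&(abs(P[...,1]+10)<60)
    lab=cv2.connectedComponentsWithStats(m.astype(np.uint8))
    i=1+np.argmax(lab[2][1:,4]); q=P[lab[1]==i]; print(n,lab[2][i],'z',np.median(q[:,2]),cv2.minAreaRect(q[:,:2].astype(np.float32)))
    # rails edges: base plate outline z 8..24 in press mask
    m=(P[...,2]>7)&(P[...,2]<25)&(abs(P[...,0]-566)<200)&(abs(P[...,1]+6)<80)&(np.ptp(im.astype(int),axis=2)<25)
    q=P[m]; 
    y=np.deg2rad(9.0)
    L=(q[:,:2]-[566,-6])@np.array([[np.cos(y),-np.sin(y)],[np.sin(y),np.cos(y)]])
    for sgn in (1,-1):
        pts=[]
        for a in range(-150,120,10):
            k=(L[:,0]>=a)&(L[:,0]<a+10)&(L[:,1]*sgn>35)&(L[:,1]*sgn<66)
            if k.sum()>3: pts.append((a+5,sgn*np.percentile(sgn*L[k,1],97)))
        pts=np.array(pts); b=np.polyfit(pts[:,0],pts[:,1],1); r=pts[:,1]-np.polyval(b,pts[:,0]); g=abs(r)<3; b=np.polyfit(pts[g,0],pts[g,1],1)
        print(n,sgn,'edge y at x=0',b[1],'dyaw',np.rad2deg(b[0]))
    k=abs(L[:,1])<50; print('x ext',np.percentile(L[k,0],[.3,1,99,99.7]))
E
```

```text
17.9 [546.14291075  -5.62274766  97.53972927] [-3.13551168e+00 -8.56032778e-04  1.72785419e+00] 54.970448725593734 66.79640650749207
top [ 312  197   44   65 1289] z 22.219838230077357 ((515.9627075195312, -13.405895233154297), (185.99307250976562, 94.4147720336914), 8.456803321838379)
top 1 edge y at x=0 56.8512773865382 dyaw -0.028901723415812333
top -1 edge y at x=0 -50.937306378813986 dyaw 0.02113244204482667
x ext [-165.36688847 -163.9631182   166.58001602  171.03784323]
side [281 244  47  22 548] z 20.77799446491815 ((550.4395141601562, 0.016483306884765625), (112.55425262451172, 85.95415496826172), 79.68515014648438)
side 1 edge y at x=0 58.85066369099301 dyaw 0.09642972602868707
side -1 edge y at x=0 -44.64743240636507 dyaw -0.9274952932006911
x ext [-166.67050439 -165.10186672  163.69024931  168.75425367]
```

```bash
cat > fr.py <<'E'
from h import *
O=np.array([566.5,-2.9]); Y=np.deg2rad(9.0); M=np.array([[np.cos(Y),-np.sin(Y)],[np.sin(Y),np.cos(Y)]])
def loc(P): return (P[...,:2]-O)@M
E
python3 - <<'E'
from fr import *
for n in ['top','side']:
    c=cal(n); f=np.load(f'{n}0.npz'); im=f['im']; d=f['d']
    # rectify plane z=22 in press frame, 1mm/px : x -150..80 , y -60..60
    X,Yy=np.meshgrid(np.arange(-160,60),np.arange(-60,61)); W=np.stack([X,Yy],-1)@M.T+O
    W3=np.dstack([W,np.full(X.shape,22.)]); q=(W3-np.array(c['position']))@Rc(c); u=(q[...,0]/q[...,2]*c['fx']+c['cx']).astype(np.float32); v=(q[...,1]/q[...,2]*c['fy']+c['cy']).astype(np.float32)
    g=cv2.remap(im,u,v,cv2.INTER_LINEAR).min(2).astype(float)
    print(n,'x profile y[-12..12]'); p=g[48:73].mean(0); print([(int(X[0,i]),int(p[i])) for i in range(150,215,3)])
    print('y profile x[-45..15] '); p=g[:,145:170].mean(1); print([(int(Yy[i,0]),int(p[i])) for i in range(4,118,3)])
    cv2.imwrite(f'pics/rect_{n}.png',cv2.resize(np.flipud(g).astype(np.uint8),None,fx=3.4,fy=3.4))
# block now
s=telemetry.read_state(); e=s['eef_pos']; print('eef',e, 'local',loc(np.array(e)))
for n in ['top','side']:
    c=cal(n); im,d=eyes.get_image(n); P=cloud(c,d); L=loc(P); le=loc(np.array(e)); z=P[...,2]
    m=(d>0)&(abs(L[...,0]-le[0])<40)&(abs(L[...,1]-le[1])<40)&(z>100)&(z<164)&(im.min(2)>70)
    print(n,m.sum())
    if m.sum()>20:
        l=L[m];print('zp',np.percentile(z[m],[2,25,50,75,98]).round(),'x',np.percentile(l[:,0],[1,3,97,99]).round(1),'y',np.percentile(l[:,1],[1,3,97,99]).round(1))
    np.savez(f'{n}3.npz',im=im,d=d)
E
```

```text
top x profile y[-12..12]
[(-10, 218), (-7, 218), (-4, 218), (-1, 218), (2, 218), (5, 217), (8, 217), (11, 217), (14, 217), (17, 215), (20, 198), (23, 170), (26, 155), (29, 152), (32, 152), (35, 153), (38, 150), (41, 132), (44, 100), (47, 90), (50, 95), (53, 94)]
y profile x[-45..15] 
[(-56, 64), (-53, 79), (-50, 105), (-47, 130), (-44, 141), (-41, 138), (-38, 141), (-35, 172), (-32, 200), (-29, 210), (-26, 217), (-23, 221), (-20, 221), (-17, 220), (-14, 220), (-11, 219), (-8, 218), (-5, 218), (-2, 218), (1, 217), (4, 216), (7, 218), (10, 218), (13, 217), (16, 216), (19, 218), (22, 218), (25, 218), (28, 216), (31, 203), (34, 168), (37, 152), (40, 165), (43, 161), (46, 132), (49, 117), (52, 113), (55, 95)]
side x profile y[-12..12]
[(-10, 206), (-7, 205), (-4, 206), (-1, 205), (2, 205), (5, 205), (8, 205), (11, 205), (14, 204), (17, 199), (20, 174), (23, 145), (26, 139), (29, 140), (32, 141), (35, 141), (38, 139), (41, 123), (44, 83), (47, 94), (50, 95), (53, 94)]
y profile x[-45..15] 
[(-56, 71), (-53, 69), (-50, 69), (-47, 72), (-44, 92), (-41, 111), (-38, 125), (-35, 146), (-32, 165), (-29, 181), (-26, 196), (-23, 205), (-20, 207), (-17, 207), (-14, 206), (-11, 206), (-8, 206), (-5, 206), (-2, 206), (1, 204), (4, 203), (7, 205), (10, 206), (13, 206), (16, 204), (19, 204), (22, 201), (25, 196), (28, 195), (31, 193), (34, 183), (37, 140), (40, 138), (43, 148), (46, 157), (49, 137), (52, 114), (55, 95)]
eef [546.14291075  -5.62274766  97.53972927] local [-20.53239128   0.49532425]
top 90
zp [125. 147. 153. 155. 159.] x [-47.6 -46.5 -16.6 -12.4] y [-20.1 -17.8  28.2  28.3]
side 565
zp [126. 141. 153. 154. 157.] x [-51.2 -48.8   9.8  12.5] y [-26.8 -24.7  29.3  29.7]
```

```bash
python3 - <<'E'
from fr import *
from cell import telemetry
s=telemetry.read_state(); e=s['eef_pos']; le=loc(np.array(e)); print(e,le,s['tool_rot'])
for n in ['side']:
    c=cal(n); im,d=eyes.get_image(n); P=cloud(c,d); L=loc(P); z=P[...,2]
    m=(d>0)&(abs(L[...,0]-le[0])<20)&(abs(L[...,1]-le[1])<45)
    for a in range(116,168,4):
        k=m&(z>=a)&(z<a+4)
        if k.any(): print(a,k.sum(),np.percentile(L[k][:,1],[10,50,90]).round(1),im[k].mean(0).astype(int))
    for a in range(-60,40,4):
        k=(d>0)&(L[...,0]-0>=a)&(L[...,0]<a+4)&(abs(L[...,1]-28)<6)&(z>128)&(z<148)
        if k.any(): print('x',a,k.sum(),np.median(L[k][:,1]).round(1),im[k].mean(0).astype(int))
E
```

```text
[547.30903465  -7.27585965  99.09334289] [-19.63922798  -1.31985716] [-3.13827430e+00  3.63298457e-04  1.72502376e+00]
120 1 [20.7 20.7 20.7] [ 99 105 109]
124 14 [23.4 25.2 27. ] [102 109 113]
128 31 [24.  25.5 29.1] [ 98 102 106]
132 24 [23.1 25.3 27.8] [103 108 112]
136 25 [23.7 25.4 27.4] [104 110 114]
140 21 [23.5 26.  28.2] [107 112 117]
144 30 [24.2 25.2 28.8] [106 111 115]
148 21 [23.9 25.7 27.8] [104 109 114]
152 171 [-23.5   1.6  25.3] [141 148 154]
156 48 [-18.1   4.9  22.2] [144 152 158]
x -48 6 26.2 [101 107 112]
x -44 15 25.7 [101 106 111]
x -40 16 25.0 [106 111 115]
x -36 12 25.5 [109 114 118]
x -32 10 25.9 [103 108 112]
x -28 16 25.6 [102 106 111]
x -24 15 25.5 [103 108 112]
x -20 8 24.6 [104 108 113]
x -16 13 25.7 [101 106 110]
x -12 16 25.5 [101 106 110]
x -8 11 26.0 [104 109 114]
x -4 10 24.9 [102 107 111]
x 0 14 24.7 [103 109 113]
x 4 15 26.2 [102 108 113]
```

```bash
python3 - <<'E'
from fr import *
c=cal('side'); f=np.load('side0.npz'); P=cloud(c,f['d']); L=loc(P); z=P[...,2]; im=f['im']
m=(abs(L[...,0]+120)<5)&(abs(L[...,1]-20)<9)&(z>48)&(z<68); print('tab +y face (20):',np.median(L[m][:,1]),m.sum())
for y0,n in ((55,'base')):pass
E
python3 - <<'E'
from fr import *
c=cal('side'); f=np.load('side0.npz'); P=cloud(c,f['d']); L=loc(P); z=P[...,2]
m=(abs(L[...,0]+20)<140)&(abs(L[...,1]-55)<6)&(z>2)&(z<10); print('base +y face (55):',np.median(L[m][:,1]),m.sum())
m=(abs(L[...,0]+120)<30)&(abs(L[...,1])<30)&(z>30)&(z<75); q=np.c_[L[m],z[m]]; print(np.percentile(q,[2,10,50,90,98],axis=0).round(1))
f=np.load('top0.npz'); c=cal('top'); P=cloud(c,f['d']); L=loc(P); z=P[...,2]
m=(abs(L[...,0]+120)<30)&(abs(L[...,1])<30)&(z>58)&(z<85); q=np.c_[L[m],z[m]]; print('top tab',np.percentile(q,[2,10,50,90,98],axis=0).round(1),m.sum())
f=np.load('top3.npz'); im=f['im']; P=cloud(c,f['d']); L=loc(P); z=P[...,2]
m=(abs(L[...,0]+20)<26)&(abs(L[...,1])<36)&(z>140)&(z<166)&(im.min(2)>90); q=np.c_[L[m],z[m]]; print('top block',np.percentile(q,[2,10,50,90,98],axis=0).round(1),m.sum())
E
```

```text
tab +y face (20): 18.102983242826475 28
base +y face (55): 54.03805200909767 225
[[-125.5  -29.5   31. ]
 [-124.   -14.6   34.2]
 [-118.9   16.2   57.7]
 [-114.1   20.1   71. ]
 [ -95.2   21.8   72.1]]
top tab [[-124.3  -18.3   62.2]
 [-123.9  -15.2   67.1]
 [-119.4    0.5   71.7]
 [-114.3   16.1   74.7]
 [-113.3   19.2   76.4]] 82
top block [[-45.7 -16.9 144.4]
 [-44.4  16.3 150.4]
 [-35.8  23.  154.3]
 [-22.4  27.8 157.3]
 [-15.6  28.3 159. ]] 59Traceback (most recent call last):
  File "<stdin>", line 4, in <module>
TypeError: cannot unpack non-iterable int object
```

>>> {"api": "move_arm", "payload": {"steps": [[0,0,0.2,0.005,0.002,-0.03,0.045],[0,0,0,0,0,-0.03,0.045],[0,0,0,0,0,-0.018,0.045],[0,0,0,0,0,-0.009,0.045],[0,0,0,0,0,0,0.045]]}}

```text
clock: 18.55
eef_pos: [553.4, -5.1, 12.2]
tool_rot: [-3.14, 0.0, 1.728]
force: [0.1, -0.4, -6.7]
width: 54.6
gripper_force: 66.8
```

```bash
cat > nb.py <<'E'
from fr import *
s=telemetry.read_state(); e=s['eef_pos']; le=loc(np.array(e)); print(s['clock'],e.round(1),le.round(1),s['tool_rot'],s['force'].round(1))
c=cal('side'); im,d=eyes.get_image('side'); P=cloud(c,d); L=loc(P); z=P[...,2]
zb=e[2]+26
m=(abs(L[...,0]+15)<25)&(abs(L[...,1]-28)<8)&(z>max(zb+4,33))&(z<zb+25); print('face y(+1.4 bias)',np.median(L[m][:,1]),m.sum())
m=(abs(L[...,0]+15)<45)&(abs(L[...,1]-28)<8)&(z>max(zb+4,33))&(z<zb+14)&(im.min(2)>60); print('face x ext',np.percentile(L[m][:,0],[1,4,96,99]).round(1),'z',np.percentile(z[m],[1,99]))
cv2.imwrite('pics/f.png',cv2.resize(im[205:285,265:365],(800,600),interpolation=cv2.INTER_CUBIC))
E
python3 nb.py
```

```text
18.55 [553.4  -5.1  12.2] [-13.3  -0.1] [-3.14026463e+00  3.95295900e-05  1.72801153e+00] [ 0.1 -0.4 -6.7]
face y(+1.4 bias) 26.90412879128709 144
face x ext [-40.3 -39.9  12.9  13.5] z [42.36646011 52.11739254]
```

View pics/f.png

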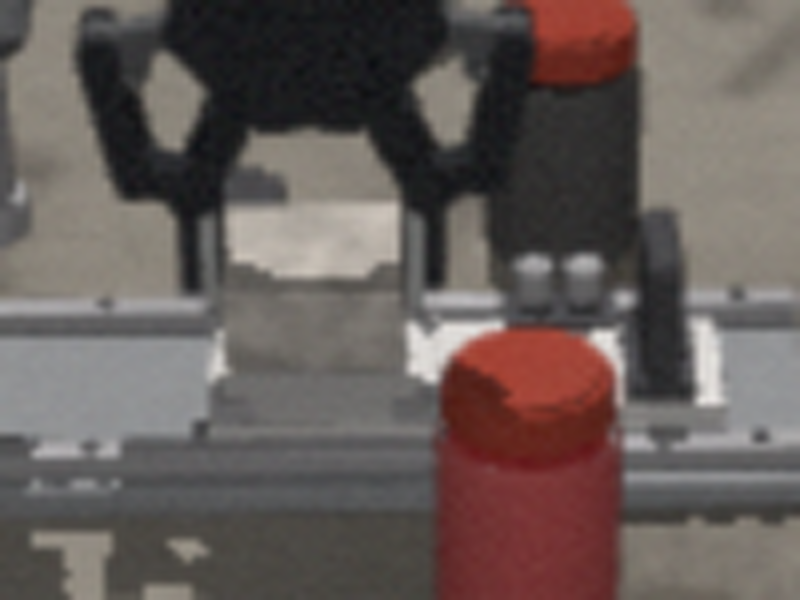

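The block sits about 1.5 mm towards +x of the nest: block face at cols 225–408, lip outer edges at 210–435. I'll correct that and lower gently.

>>> {"api": "move_arm", "payload": {"steps": [[0,0,0,-0.0015,0,0,0.045],[0,0,0,0,0,-0.006,0.045],[0,0,0,0,0,0,0.045]]}}

```text
clock: 18.9
eef_pos: [552.4, -4.7, 6.8]
tool_rot: [3.141, 0.0, 1.729]
force: [-1.3, 0.2, -8.0]
width: 55.0
gripper_force: 66.8
```

>>> {"api": "move_arm", "payload": {"steps": [[0,0,0,0,0,-0.003,0.045],[0,0,0,0,0,0,0.045]]}}

```text
clock: 19.1
eef_pos: [552.3, -4.5, 3.5]
tool_rot: [-3.141, -0.0, 1.729]
force: [-0.4, -0.1, -6.5]
width: 54.8
gripper_force: 67.0
```

>>> {"api": "move_arm", "payload": {"steps": [[0,0,0,0,0,-0.003,0.045],[0,0,0,0,0,0,0.045]]}}

```text
clock: 19.3
eef_pos: [552.2, -4.5, 0.3]
tool_rot: [-3.141, -0.0, 1.729]
force: [0.3, -0.0, -7.6]
width: 54.9
gripper_force: 67.0
```

>>> {"api": "move_arm", "payload": {"steps": [[0,0,0,0,0,-0.002,0.045],[0,0,0,0,0,0,0.045]]}}

```text
clock: 19.5
eef_pos: [552.2, -4.5, -1.6]
tool_rot: [-3.141, -0.0, 1.729]
force: [0.2, -0.6, -6.2]
width: 54.7
gripper_force: 67.0
```

>>> {"api": "move_arm", "payload": {"steps": [[0,0,0,0,0,-0.0015,0.045],[0,0,0,0,0,0,0.045]]}}

```text
clock: 19.7
eef_pos: [552.3, -4.5, -3.0]
tool_rot: [-3.141, -0.0, 1.729]
force: [-0.4, 1.0, -6.3]
width: 54.8
gripper_force: 67.0
```

>>> {"api": "move_arm", "payload": {"steps": [[0,0,0,0,0,-0.001,0.045],[0,0,0,0,0,0,0.045]]}}

```text
clock: 19.9
eef_pos: [552.5, -4.5, -3.8]
tool_rot: [3.141, -0.0, 1.729]
force: [-0.8, -0.1, -7.3]
width: 54.7
gripper_force: 67.0
```

>>> {"api": "move_arm", "payload": {"steps": [[0,0,0,0,0,-0.001,0.045],[0,0,0,0,0,0,0.045]]}}

```text
clock: 20.1
eef_pos: [553.1, -4.4, -3.8]
tool_rot: [3.14, 0.0, 1.729]
force: [-0.9, -0.3, 3.5]
width: 54.5
gripper_force: 68.1
```

>>> {"api": "move_arm", "payload": {"steps": [[0,0,0,0,0,-0.001,0.045],[0,0,0,0,0,0,0.045]]}}

```text
clock: 20.3
eef_pos: [554.2, -4.2, -3.9]
tool_rot: [3.138, 0.001, 1.729]
force: [-1.9, 0.2, 11.8]
width: 54.5
gripper_force: 69.0
```

>>> {"api": "move_arm", "payload": {"steps": [[0,0,0,0,0,0.001,0.045],[0,0,0,0,0,0,0.075],[0,0,0,0,0,0,0.075],[0,0,0,0,0,0,0.075],[0,0,0,0,0,0.02,0.075]]}}

```text
clock: 20.8
eef_pos: [550.3, -4.7, 13.4]
tool_rot: [-3.137, -0.0, 1.729]
force: [-0.1, -0.8, 0.4]
width: 75.2
gripper_force: 0.0
```

>>> {"api": "move_arm", "payload": {"steps": [[0,0,0,0,0,0.04,0.075],[0,0,0,0,0,0.045,0.005],[0,0,0,-0.03,0,0.035,0.005],[0,0,0,-0.045,-0.006,0.0,0.005],[0,0,0,-0.045,-0.007,0,0.005]]}}

```text
clock: 21.3
eef_pos: [432.1, -17.4, 136.2]
tool_rot: [3.139, 0.0, 1.729]
force: [-0.3, -1.4, -0.2]
width: 16.6
gripper_force: 0.0
```

>>> {"api": "move_arm", "payload": {"steps": [[0,0,0,-0.04,-0.006,0,0.005],[0,0,0,-0.01,-0.003,0,0.005],[0,0,0,0,0,0,0.005]]}}

```text
clock: 21.6
eef_pos: [381.0, -27.2, 135.4]
tool_rot: [-3.141, 0.001, 1.728]
force: [0.8, -0.5, 0.1]
width: 5.2
gripper_force: 0.0
```

```bash
python3 - <<'E'
from fr import *
s=telemetry.read_state(); e=s['eef_pos']; print(s['clock'],e.round(1),loc(np.array(e)).round(1),s['tool_rot'])
out=[]
for n in ['side','top']:
    c=cal(n); im,d=eyes.get_image(n); P=cloud(c,d); L=loc(P); z=P[...,2]
    m=(abs(L[...,0]+15)<40)&(abs(L[...,1])<40)&(abs(z-53)<7); 
    if m.any(): rc=cv2.minAreaRect(L[m].astype(np.float32)); print(n,'block top z',np.percentile(z[m],[5,50,95]).round(1),rc,[np.round(np.median(z[m&(sx*(L[...,0]+15)>8)&(sy*L[...,1]>8)]),1) for sx in(1,-1) for sy in (1,-1)])
    m=(abs(L[...,0]+120)<16)&(abs(L[...,1])<24)&(abs(z-72)<5)
    if m.any(): print(n,'tab',np.percentile(L[m],[3,50,97],axis=0).round(1))
    out.append(im)
u=cv2.resize(out[0][205:285,265:365],(400,320),interpolation=cv2.INTER_CUBIC); v=cv2.resize(out[1][170:270,280:405],(400,320),interpolation=cv2.INTER_CUBIC)
cv2.imwrite('pics/g1.png',np.hstack([u,v]))
E
```

```text
21.6 [381.  -27.2 135.4] [-187.    5.] [-3.14066081e+00  6.88842325e-04  1.72818771e+00]
side block top z [48.1 52.  54.2] ((-12.67792797088623, 3.350290298461914), (58.035743713378906, 55.594627380371094), 89.61295318603516) [np.float64(51.7), np.float64(52.2), np.float64(51.2), np.float64(52.2)]
side tab [[-123.6  -17.2]
 [-118.2    3.6]
 [-112.7   21.3]]
top block top z [49.3 53.5 57.7] ((-10.34994888305664, 0.41802024841308594), (56.12836837768555, 57.06062698364258), 89.698974609375) [np.float64(53.4), np.float64(53.9), np.float64(53.4), np.float64(53.4)]
```

View pics/g1.png

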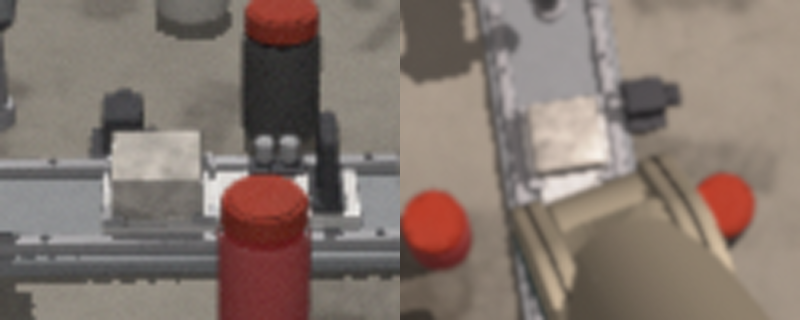

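The block sits flat between the lips, with all quadrants of its top at 51–54 mm. Next I'll go down behind the push tab with shut fingers.

>>> {"api": "move_arm", "payload": {"steps": [[0,0,0,0.01,-0.002,-0.03,0],[0,0,0,0.01,-0.001,-0.04,0],[0,0,0,0,0,-0.035,0],[0,0,0,0,0,-0.021,0],[0,0,0,0,0,0,0]]}}

```text
clock: 22.2
eef_pos: [402.4, -29.7, 13.9]
tool_rot: [-3.137, 0.001, 1.732]
force: [-0.1, -0.1, -0.6]
width: 0.1
gripper_force: 0.0
```

```bash
cat > pu.py <<'E'
from fr import *
s=telemetry.read_state(); e=s['eef_pos']; le=loc(np.array(e)); print(s['clock'],e.round(1),le.round(1),s['force'].round(1),s['width'])
c=cal('side'); im,d=eyes.get_image('side'); P=cloud(c,d); L=loc(P); z=P[...,2]
m=(abs(L[...,1]-le[1]-10)<12)&(abs(L[...,0]-le[0])<22)&(im.max(2)<130)&(z>22)&(z<90)
for a in range(24,90,6):
    k=m&(z>=a)&(z<a+6)
    if k.any(): print('z',a,k.sum(),'x',np.percentile(L[k][:,0]-le[0],[3,97]).round(1),'y',np.median(L[k][:,1]-le[1]).round(1))
m=(abs(L[...,1])<45)&(abs(L[...,0]+15)<200)&(abs(z-53)<5)&(im.min(2)>110); 
q=L[m]; print('block x',np.percentile(q[:,0],[2,50,98]).round(1),'y',np.percentile(q[:,1],[2,98]).round(1))
m=(z>60)&(z<76)&(abs(L[...,1])<24)&(L[...,0]-le[0]>8)&(L[...,0]-le[0]<60)&(im.max(2)<110); 
if m.any(): print('tab x',np.percentile(L[m][:,0],[3,50,97]).round(1),m.sum())
cv2.imwrite('pics/p.png',cv2.resize(im[170:300,230:400],(785,600),interpolation=cv2.INTER_CUBIC))
E
python3 pu.py
```

```text
22.2 [402.4 -29.7  13.9] [-166.2   -0.8] [-0.1 -0.1 -0.6] 0.06991687131544677
z 48 12 x [-9.1  8.6] y 9.4
z 54 22 x [-11.5  12.8] y 8.6
z 60 25 x [-12.5  12.8] y 8.0
z 66 24 x [-12.3  14.2] y 8.2
z 72 24 x [-11.9  13.3] y 8.1
z 78 24 x [-11.8  13.7] y 7.8
z 84 21 x [-18.   16.7] y 10.1
block x [-38.1 -13.   14.1] y [-24.5  29.4]
tab x [-156.5 -120.2 -112.6] 77
```

>>> {"api": "move_arm", "payload": {"steps": [[0,0,0,0.01,0.002,-0.004,0],[0,0,0,0.01,0.002,0,0],[0,0,0,0.005,0.001,0,0],[0,0,0,0.005,0.001,0,0],[0,0,0,0.005,0.001,0,0]]}}

```text
clock: 22.75
eef_pos: [436.5, -24.0, 12.6]
tool_rot: [-3.138, 0.003, 1.729]
force: [-1.6, -1.2, 1.6]
width: -0.4
gripper_force: 0.9
```

>>> {"api": "move_arm", "payload": {"steps": [[0,0,0,0.006,0.001,0,0],[0,0,0,0.006,0.001,0,0],[0,0,0,0.006,0.001,0,0],[0,0,0,0.006,0.001,0,0],[0,0,0,0.006,0.001,0,0]]}}

```text
clock: 23.25
eef_pos: [467.1, -18.8, 12.2]
tool_rot: [-3.138, 0.003, 1.729]
force: [-1.6, -1.5, 0.6]
width: 0.0
gripper_force: 0.9
```

>>> {"api": "move_arm", "payload": {"steps": [[0,0,0,0.006,0.001,0,0],[0,0,0,0.006,0.001,0,0],[0,0,0,0.006,0.001,0,0],[0,0,0,0.006,0.001,0,0],[0,0,0,0.006,0.001,0,0]]}}

```text
clock: 23.75
eef_pos: [497.1, -13.6, 12.2]
tool_rot: [-3.139, 0.003, 1.729]
force: [-1.2, -1.6, -0.4]
width: -0.1
gripper_force: 0.9
```

```bash
python3 pu.py
```

```text
23.75 [497.1 -13.6  12.2] [-70.2   0.3] [-1.2 -1.6 -0.4] -0.08223675840707773
z 24 2 x [20.2 20.3] y 19.8
z 30 3 x [17.9 20.2] y 19.7
z 36 5 x [15.5 20.2] y 18.6
z 42 6 x [15.1 20.1] y 17.8
z 48 19 x [-8.5 20. ] y 9.5
z 54 31 x [-12.3  20. ] y 8.5
z 60 26 x [-12.2  19.9] y 9.4
z 66 37 x [-11.9  19.9] y 8.5
z 72 25 x [-12.1  17.8] y 8.0
z 78 20 x [-12.   13.4] y 8.3
z 84 24 x [-17.6  17.9] y 9.2
block x [29.2 53.6 82.6] y [-25.8  28.2]
tab x [-60.3 -50.7 -45.5] 67
```

>>> {"api": "move_arm", "payload": {"steps": [[0,0,0,0.004,0.0006,0,0],[0,0,0,0.004,0.0006,0,0],[0,0,0,0.004,0.0006,0,0],[0,0,0,0.003,0.0005,0,0]]}}

```text
clock: 24.2
eef_pos: [512.1, -10.7, 12.3]
tool_rot: [-3.139, 0.002, 1.73]
force: [-4.3, 1.3, 1.4]
width: -0.1
gripper_force: 2.6
```

>>> {"api": "move_arm", "payload": {"steps": [[0,0,0,0.003,0.0005,0,0],[0,0,0,0.002,0.0003,0,0]]}}

```text
clock: 24.4
eef_pos: [512.4, -10.9, 11.9]
tool_rot: [-3.131, 0.003, 1.729]
force: [-12.3, 1.2, 9.8]
width: 0.3
gripper_force: 6.2
```

>>> {"api": "move_arm", "payload": {"steps": [[0,0,0,0.002,0.0003,0,0],[0,0,0,0.002,0.0003,0,0]]}}

```text
clock: 24.6
eef_pos: [512.5, -11.1, 11.7]
tool_rot: [-3.124, 0.004, 1.729]
force: [-19.4, 0.3, 13.2]
width: -0.1
gripper_force: 9.9
```

>>> {"api": "move_arm", "payload": {"steps": [[0,0,0,0.002,0.0003,0,0],[0,0,0,0,0,0,0]]}}

```text
clock: 24.8
eef_pos: [513.1, -11.0, 11.5]
tool_rot: [-3.122, 0.005, 1.729]
force: [-18.4, 0.8, 14.6]
width: 0.2
gripper_force: 9.5
```

```bash
python3 pu.py; python3 -c "
from h import *
s=telemetry.read_state(); print(s['torque'],s['tau'])"
```

```text
24.8 [513.1 -11.   11.5] [-54.    0.3] [-18.4   0.8  14.6] 0.18097949500224392
z 24 18 x [11.3 21.4] y 15.6
z 30 5 x [16.3 21.3] y 19.4
z 36 6 x [16.3 20.8] y 19.1
z 42 10 x [-3.  21.1] y 17.6
z 48 17 x [-10.   19.9] y 11.2
z 54 29 x [-9.1 18.9] y 8.7
z 60 29 x [-11.1  20.8] y 10.3
z 66 37 x [-11.2  20.7] y 8.6
z 72 29 x [-11.2  20.7] y 7.6
z 78 24 x [-12.  14.] y 7.9
z 84 24 x [-16.9  18.7] y 10.1
block x [ 45.8  67.3 100.2] y [-28.2  28. ]
tab x [-45.6 -35.7 -28.4] 74
[0.10645326 3.56425263 0.03064527] [-7.89099780e-03 -4.83824730e+01 -4.56567764e+00 -1.87284762e+01
  1.76620938e+00 -4.50807273e+00 -3.67901637e-02]
```

View pics/p.png

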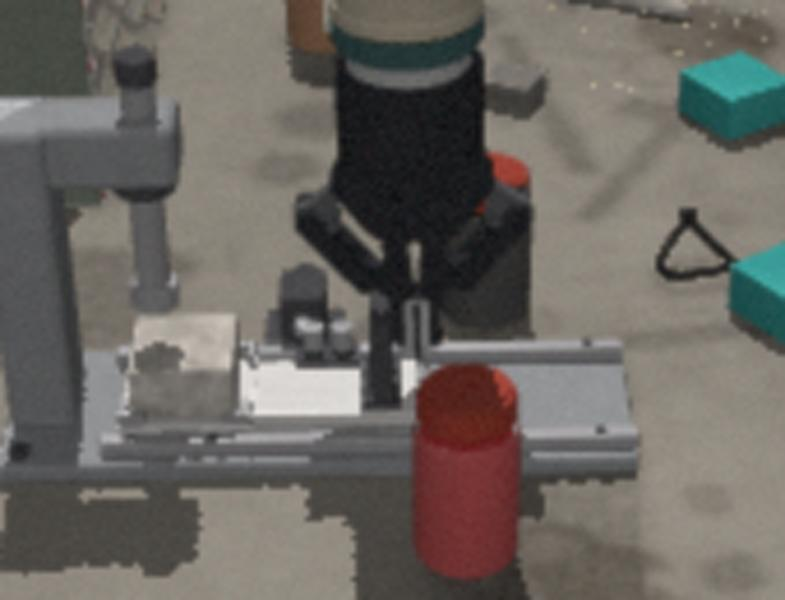

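The carriage stands against the plunger at q≈0.104. The 14 N upward force suggests the finger linkage is bearing on the tab's top edge and pressing it down. I'll back off, raise the tool and push again with only the fingertips.

>>> {"api": "move_arm", "payload": {"steps": [[0,0,0,-0.012,-0.002,0,0],[0,0,0,-0.01,-0.002,0.003,0],[0,0,0,0,0,0.007,0],[0,0,0,0,0,0,0]]}}

```text
clock: 25.25
eef_pos: [502.5, -13.5, 23.4]
tool_rot: [3.141, 0.003, 1.729]
force: [0.1, -0.7, -0.2]
width: -0.2
gripper_force: 0.0
```

```bash
python3 pu.py
```

```text
25.25 [502.5 -13.5  23.4] [-64.9  -0.4] [ 0.1 -0.7 -0.2] -0.1699974872688144
z 24 7 x [19.6 19.9] y 12.4
z 54 1 x [7. 7.] y 0.2
z 60 15 x [-9.2  8.5] y 9.9
z 66 26 x [-12.6  11.9] y 8.2
z 72 19 x [-12.5  11.9] y 8.3
z 78 25 x [-12.6  11.8] y 8.1
z 84 20 x [-12.6  11.8] y 8.3
block x [44.3 65.6 97.8] y [-26.4  28. ]
tab x [-55.4 -35.9 -30.9] 64
```

>>> {"api": "move_arm", "payload": {"steps": [[0,0,0,0.005,0.0008,0,0],[0,0,0,0.004,0.0006,0,0],[0,0,0,0.003,0.0005,0,0],[0,0,0,0.002,0.0003,0,0]]}}

```text
clock: 25.7
eef_pos: [512.5, -11.8, 21.8]
tool_rot: [-3.134, 0.003, 1.729]
force: [-7.5, -0.7, 5.9]
width: 0.0
gripper_force: 3.7
```

>>> {"api": "move_arm", "payload": {"steps": [[0,0,0,0.002,0.0003,0,0],[0,0,0,0.002,0.0003,0,0]]}}

```text
clock: 25.9
eef_pos: [512.9, -11.9, 21.6]
tool_rot: [-3.128, 0.004, 1.729]
force: [-13.5, -1.3, 10.0]
width: -0.5
gripper_force: 7.0
```

>>> {"api": "move_arm", "payload": {"steps": [[0,0,0,0.002,0.0003,0,0],[0,0,0,0.002,0.0003,0,0]]}}

```text
clock: 26.1
eef_pos: [513.0, -12.0, 21.3]
tool_rot: [-3.121, 0.005, 1.729]
force: [-20.8, -0.4, 18.5]
width: -0.2
gripper_force: 10.8
```

>>> {"api": "move_arm", "payload": {"steps": [[0,0,0,0,0,0.002,0],[0,0,0,0.001,0.0002,0.001,0]]}}

```text
clock: 26.3
eef_pos: [512.7, -12.2, 22.4]
tool_rot: [-3.119, 0.004, 1.729]
force: [-15.5, -0.5, -10.6]
width: 0.1
gripper_force: 7.1
```

>>> {"api": "move_arm", "payload": {"steps": [[0,0,0,0.002,0.0003,0.001,0],[0,0,0,0,0,0,0]]}}

```text
clock: 26.5
eef_pos: [512.6, -12.2, 22.4]
tool_rot: [-3.114, 0.004, 1.729]
force: [-15.9, -0.1, -6.7]
width: -0.0
gripper_force: 8.2
```

>>> {"api": "move_arm", "payload": {"steps": [[0,0,0,0.002,0.0005,0,0],[0,0,0,0.002,0.0005,0,0]]}}

```text
clock: 26.7
eef_pos: [515.5, -11.7, 22.4]
tool_rot: [-3.112, 0.005, 1.729]
force: [-13.6, -1.9, -7.6]
width: 0.1
gripper_force: 6.2
```

>>> {"api": "move_arm", "payload": {"steps": [[0,0,0,0.002,0.0005,0,0],[0,0,0,0.002,0.0005,0,0]]}}

```text
clock: 26.9
eef_pos: [528.7, -9.0, 24.4]
tool_rot: [-3.129, 0.003, 1.729]
force: [-8.8, -1.1, -3.7]
width: -0.0
gripper_force: 4.4
```

>>> {"api": "move_arm", "payload": {"steps": [[0,0,0,-0.006,-0.001,0,0],[0,0,0,-0.01,-0.0016,0,0],[0,0,0,-0.025,-0.004,0,0],[0,0,0,-0.01,-0.002,0.02,0]]}}

```text
clock: 27.3
eef_pos: [479.2, -16.8, 45.2]
tool_rot: [-3.134, 0.003, 1.73]
force: [0.7, 0.8, -0.7]
width: -0.0
gripper_force: 0.0
```

```bash
python3 pu.py
```

```text
27.3 [479.2 -16.8  45.2] [-88.3  -0. ] [ 0.7  0.8 -0.7] -0.04378776765583615
z 78 7 x [-3.3  8. ] y 8.9
z 84 19 x [-11.   12.1] y 8.4
block x [ 60.2  88.7 113.8] y [-27.6  27. ]
```

>>> {"api": "move_arm", "payload": {"steps": [[0,0,0,-0.02,-0.003,0.04,0],[0,0,0,-0.04,-0.006,0.045,0],[0,0,0,-0.03,-0.005,0.045,0],[0,0,0,0,0,0,0]]}}

```text
clock: 27.75
eef_pos: [401.9, -29.9, 168.7]
tool_rot: [3.138, 0.007, 1.728]
force: [0.5, 0.1, -1.1]
width: 0.2
gripper_force: 0.0
```

```bash
python3 - <<'E'
from fr import *
s=telemetry.read_state(); print(s['clock'],s['eef_pos'].round(1),s['force'].round(1))
for n in ['side','top']:
    c=cal(n); im,d=eyes.get_image(n); P=cloud(c,d); L=loc(P); z=P[...,2]
    m=(abs(L[...,0]+20)<20)&(abs(L[...,1])<24)&(z>60)&(z<76)&(d>0); 
    if m.any(): print(n,'tab x',np.percentile(L[m][:,0],[3,50,97]).round(1),m.sum())
    m=(abs(L[...,0]-85)<45)&(abs(L[...,1])<40)&(abs(z-52.5)<5)&(im.min(2)>90)
    if m.any(): print(n,'block',np.percentile(L[m],[2,98],axis=0).round(1),np.percentile(z[m],[5,50,95]).round(1))
    for k in ['nest','push_tab','brush','jar_a','jar_b','tin','small_block','jar_low','bench_block']:
        print(k,[(np.round(w(c,r['location'])).astype(int).tolist(),round(r['confidence'],2)) for r in finder.pinpoint(n,k)[:3]])
E
```

```text
27.75 [401.9 -29.9 168.7] [ 0.5  0.1 -1.1]
side tab x [-23.6 -18.7 -13.6] 60
side block [[ 59.8 -26.4]
 [113.4  29.3]] [49.3 52.1 54. ]
nest [([655, 9, 21], 0.96)]
push_tab [([546, -5, 69], 0.63)]
brush [([444, 262, 2], 0.58)]
jar_a [([476, 101, 0], 0.93), ([491, -130, -4], 0.93)]
jar_b [([476, 101, 0], 0.93), ([491, -130, -4], 0.93)]
tin [([576, -289, -3], 0.59), ([652, 9, 22], 0.44)]
small_block [([500, -402, -1], 0.53), ([567, -5, 1], 0.17)]
jar_low [([519, 442, 0], 0.73)]
bench_block [([307, -146, -2], 0.84), ([650, 5, 20], 0.7), ([477, 98, -2], 0.19)]
top tab x [-22.6 -17.7 -11.4] 67
top block [[ 61.1 -26.5]
 [110.7  27.8]] [49.5 53.4 56.7]
nest [([649, 9, 23], 0.91), ([493, -127, -2], 0.51)]
push_tab [([551, -9, 72], 0.63)]
brush []
jar_a [([480, 95, 0], 0.68), ([492, -130, -4], 0.5)]
jar_b [([480, 95, 0], 0.68), ([492, -130, -4], 0.5)]
tin [([580, -293, 0], 0.78)]
small_block [([502, -400, 4], 0.62)]
jar_low [([522, 443, -2], 0.86)]
bench_block [([347, -398, 3], 0.9), ([446, 260, 9], 0.6), ([653, 10, 21], 0.58)]
```

```bash
python3 -c "
from cell import ctrl
print(ctrl.finish_job())"
```

```text
the job is handed in; nothing more can be done
None
```

I handed the job in at 28 s. The brush lies in the tray, the steel block sits flat in the nest, and the carriage measures at about 0.120 after the fingers let go, where the detent holds it. The other things measured as unmoved.

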